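Slide a sample carrier onto the chill plate and complete it

ROBOT

A 6-joint arm with a two-finger parallel gripper is mounted at the origin on a cart in front of the work surface, level with it; the furniture and walls round the work are solid. World frame = base frame: x ahead of the robot, y to its left, z up, the work surface at z = 0. Lengths are in mm, angles in rad, forces in N, time in s.
With the tool pointing down it reaches from about 350 to 850 mm from the base axis. Payload 8.1 kg.
Tool frame: the origin (TCP) lies at the very end of the fingers, on their centre line; the grasp point (between the pads) lies 19 mm behind it; z points along the fingers, y is the line along which they close (so a half turn about z gives the same grasp; the last joint's range is limited). The gripper opens to 85 mm and grips with 20 to 120 N. Pads are 22 mm wide; open, the fingers measure 114 mm over their backs; the gripper's body (76 mm by 85 mm) begins 54 mm behind the grasp point. The pads swing forward as they close: fully open they stand 13 mm farther back than shut.
Start: joints at [-1.421, 0.13, 1.488, -0, 1.523, -0.085], TCP at [139.609, -583.536, 231.292] pointing down, gripper open.
Joint ranges: [-2.96, 2.96], [-0.89, 2.26], [0.02, 2.5], [-1.34, 4.48], [0, 2.73], [-2.66, 2.66]. Speed limits (rad/s): [2.39, 2.39, 2.79, 3.14, 3.14, 3.14].

INTERFACE

Orientations are given as a rotation vector (axis times angle).
In Python, from bench import r gives the robot as it stands.
- The arm moves only by the tool jog_arm, never from a script. Its argument "plan" is a list that holds one entry, the list of rows, each a list of 5 numbers: the shift along the tool's x, y, z as a fraction of full scale, then the turn about the tool's z as a fraction of full scale, then the opening, from 0 (shut) to 1 (fully open). A call has 1 to 12 rows; each row is the pose to reach, as a shift and turn from the pose commanded when the call began, along the tool's axes at that moment, turning the shorter way round; what a row does not reach only later rows make up. Full scale, the value 1, is 0.25 m for a shift and 360 degrees for a turn. A row lasts 1/12 s, in which the tool goes at most 41.7 mm and 7.16 degrees, less where a joint would pass 70% of its speed; a pose out of reach is approached as far as the arm can. A call with a number of a shift or a turn outside -1 to 1 is refused whole. A call with a gripper value outside its range is refused whole. The fingers move at their own pace and stop on an object; the grip force is fixed at half the most. Time passes only in rows, so rows that repeat a pose let the fingers close. It gives the time, the measured TCP pose, the force, the opening and the grip force at its end, in the units of the state.
- r.get_state(): the state, without advancing time (a new reading comes with each control period).
- r.read_camera(name): name is "scene" or "top" or "wrist"; returns a dict with "color" (384x512x3 uint8, red, green, blue), "fx", "fy", "cx", "cy" (pixels), "position" and "attitude" of the camera in the world. Camera axes: x right, y down, z forward; pixel columns grow to the right and rows downward; lengths in mm; the calibration is good to about 2 mm. The wrist camera is an equidistant fisheye: a pixel r from the principal point sees the ray r / f radians off the axis. A picture is of the moment at which its call begins. There is no depth.
- r.close_job(): hands the job in; it is judged then, once.
The state is a dict: "time": time; "joint_positions": joint angles; "joint_vel": joint speeds; "joint_efforts": joint torques, N m; "tcp_pos": TCP position; "tool_rot": TCP orientation; "ft_force": force on the tool from outside, world axes, zero at the start; "torque": the same for the moment, N m; "finger_gap": opening from 0.0 (shut) to 1.0 (fully open); "grasp_force": force on a finger pad.
Only numpy, scipy, OpenCV 4.12 (cv2) and the standard library are available. Lean on these libraries where they do the work, as an engineer would, in place of code of your own. Each camera call takes 0.05 s, during which the arm holds its last target. There are 200 camera calls.

TASK

Slide the white carrier board, with the orange sauce cup riding upright on its front spot, along the table and up the ramp onto the chill plate until it is fully home between the blue guides against the end stop; slide it, do not lift it. Then set the green sauce cup down, upright and centred, on the carrier's empty yellow spot. Do not tip either cup or drop the green one, and leave the label roll where it is.

Things in the scene. Friction and masses are not known exactly. Their poses are not given: they have to be found in the camera images.
- carrier: White flat carrier board, 164 (x) x 84 (y) x 8 mm, about 0.35 kg, lying on the table. Origin: centre of its underside. Its x axis points to its front edge, which goes first onto the chill plate. On top two yellow spots, 62 mm across inside a black rim; the front one bears the orange cup. At its tail stands a red upright grip.
- carrier_grip (a point): Centre of the top of the carrier's red upright grip, a post 16 mm along the board's x, 14 mm along its y, whose top is 57 mm above the board's underside and 49 mm above its upper face; it stands 72 mm behind the board's centre. Axes as the carrier's.
- front_spot (a point): Centre of the front yellow spot, on the carrier's upper face (8 mm above its underside).
- rear_spot (a point): Centre of the rear, empty yellow spot, on the carrier's upper face; 26 mm behind the carrier's centre, 46 mm before the grip's axis.
- chill_plate: Fixed aluminium chill plate; origin on the table below plate_home. x axis: from open mouth to end stop. Bed 5 mm high; ramp from x = -109 mm (table) to x = -84 mm (bed). Two blue side guides, 17 mm high, 90 mm apart inside from x = -58 mm on, flaring to about 114 mm apart at x = -93 mm. Blue end stop, 22 mm high, face at x = +82 mm. Overall 210 x 130 mm.
- plate_home (a point): Point on the chill plate's bed, 5 mm above the table, where the carrier's origin lies when it is fully home (carrier's x axis along the plate's x axis).
- orange_cup: Small cup of orange-brown sauce, 46 mm high, 67 mm across the rim, tapering to 49 mm at the base, 50 g; origin at the centre of its underside. Stands on the carrier's front spot.
- green_cup: Small cup of dark green sauce, same size as the orange one, 50 g; origin at the centre of its underside. Stands on the table.
- label_roll: Roll of white labels standing on end, 68 mm across, 50 mm high; origin at the centre of its underside. Not part of the work.
There are look-alikes about, which are no part of the job. Of the things like the green_cup, leave any that is purple; of the rest the smaller one is meant.

How it is judged:
By the outcome, as a careful person would: the job done as asked, in the order asked, and still so for the second after the job is handed in, with the robot touching nothing.
It also fails if it takes over 51 s, if anything falls off the work surface, if the arm or the gripper's body presses on something with over 40 N, if the wrist force passes 120 N, or if a joint passes its speed limit or range.

## Working session

There is one attempt and no reset: what is moved stays moved. The work goes in short steps, Python scripts to look and compute and a tool call to move; the robot and the scene stay as the last step left them, time stands still between calls to the robot, and variables do not carry over. Pictures are saved under pics/ and viewed, at most 10 in all, crops included, and the job is handed in when it is done.

Besides the shell and the picture viewer there is one more tool, called after "Emit:" in YAML: its name, and indented under it one key for each argument. jog_arm: Moves the arm, as the interface text tells. Shift numbers are shares of 0.25 m and turn numbers shares of 360 degrees, none past 1 either way. Its arguments: {"type":"object","properties":{"plan":{"type":"array","items":{"type":"array","items":{"type":"array","items":{"type":"number","minimum":-1,"maximum":1}}}}},"required":["plan"]}

```bash
mkdir -p pics; ls
cat > h.py <<'E'
import numpy as np, cv2
from scipy.spatial.transform import Rotation as R
from bench import r
def cam(n,save=None):
    c=r.read_camera(n)
    if save: cv2.imwrite(f'pics/{save}.png',cv2.cvtColor(c['color'],cv2.COLOR_RGB2BGR))
    return c
def ray(c,u,v):
    return np.array([(u-c['cx'])/c['fx'],(v-c['cy'])/c['fy'],1.])
def rot(c):
    a=np.array(c['attitude'],float)
    return a if a.shape==(3,3) else R.from_rotvec(a).as_matrix()
def onplane(c,u,v,z):
    d=rot(c)@ray(c,u,v); p=np.array(c['position']); return p+d*(z-p[2])/d[2]
E
python3 - <<'E'
from h import *
a=cam('top');b=cam('scene')
for n,c in (('t',a),('s',b)):
    cv2.imwrite(f'pics/{n}0.png',cv2.resize(cv2.cvtColor(c['color'],cv2.COLOR_RGB2BGR),(784,588)))
    print({k:c[k] for k in c if k!='color'})
import pickle;pickle.dump((a,b),open('c0.pkl','wb'))
print(r.get_state())
E
```

```text
pics
{'fx': 472.9495640249213, 'fy': 472.9495640249213, 'cx': 256.8591079606852, 'cy': 189.13910552600987, 'position': array([ 390.55553282,  395.96007165, 1210.73269724]), 'attitude': array([-2.16636227,  2.14048651, -0.13430027])}
{'fx': 352.5570608537717, 'fy': 352.5570608537717, 'cx': 260.23548367200954, 'cy': 195.62136218224853, 'position': array([ 227.48440414, 1005.49271807,  696.17597903]), 'attitude': array([-0.55669632,  2.65282587, -1.17044206])}
{'time': 0.1, 'joint_positions': array([-1.42137121e+00,  1.31094896e-01,  1.48917355e+00, -4.78584088e-05,
        1.52302245e+00, -8.54147188e-02]), 'joint_vel': array([-0.00110504, -0.00224705, -0.00092394, -0.00060232,  0.00189652,
        0.00056672]), 'joint_efforts': array([-2.60297247e-04, -5.70950282e+01, -5.01943445e+01, -3.71423357e-04,
        7.99123227e-03,  2.37080934e-05]), 'tcp_pos': array([ 139.53294972, -583.03039321,  230.34207566]), 'tool_rot': array([-3.11827567e+00, -3.67843429e-01,  1.60324263e-04]), 'ft_force': array([0.06265394, 0.12385845, 0.20311263]), 'torque': array([0.01015522, 0.00787617, 0.02692832]), 'grasp_force': 0.0, 'finger_gap': 0.999336076152388}
```

View pics/t0.png

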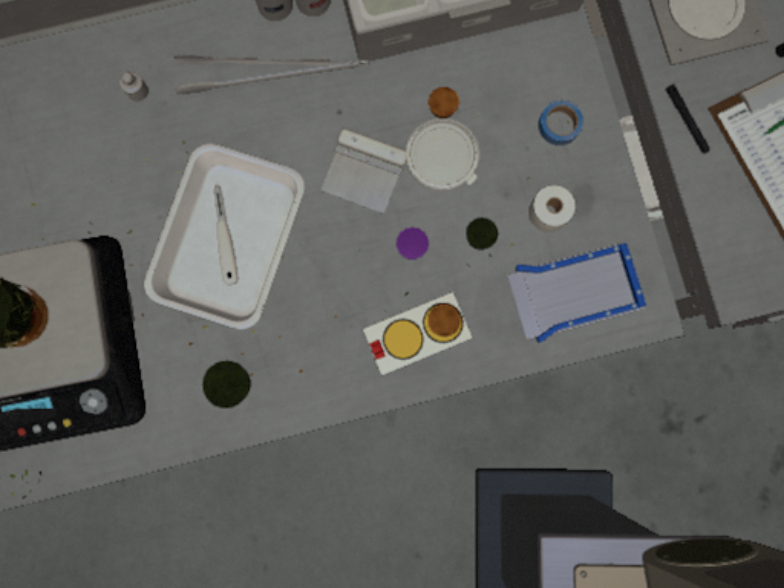

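View pics/s0.png

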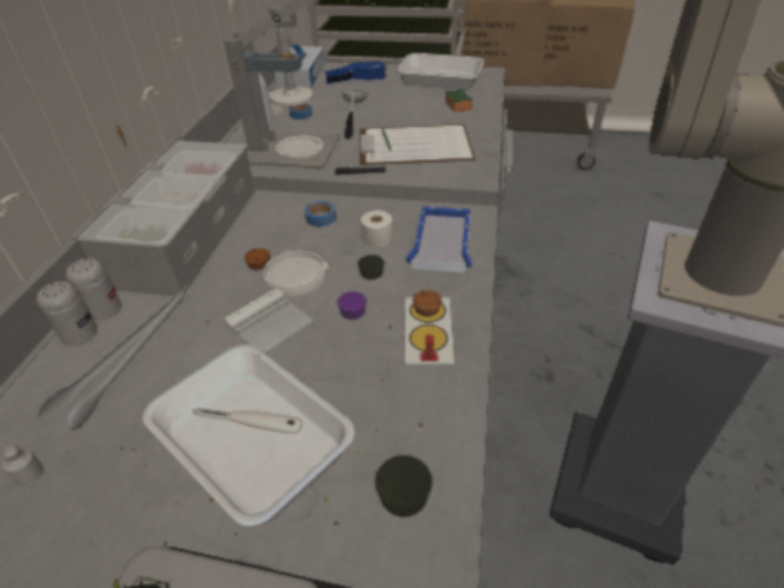

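The top view shows the carrier near (418,333), with the red grip at its tail around (376,350). The chill plate is at (580,290) and the label roll at (553,207).

Cup-like things are purple at (412,243), small dark green at (482,233) and large dark green at (227,384). Purple is excluded, and the smaller of the two greens fits, so the target is (482,233). I'll confirm that in a crop while measuring.

Run:
```python
from h import *
import pickle
a,b=pickle.load(open('c0.pkl','rb'))
im=cv2.cvtColor(a['color'],cv2.COLOR_RGB2BGR)
cv2.imwrite('pics/crop.png',cv2.resize(im[120:260,220:440],None,fx=3.6,fy=3.6,interpolation=cv2.INTER_CUBIC))
hsv=cv2.cvtColor(im,cv2.COLOR_BGR2HSV)
def m(lo,hi,box):
    k=cv2.inRange(hsv,lo,hi); z=np.zeros_like(k); x0,y0,x1,y1=box; z[y0:y1,x0:x1]=k[y0:y1,x0:x1]; return z
def big(k):
    cs,_=cv2.findContours(k,cv2.RETR_EXTERNAL,cv2.CHAIN_APPROX_NONE); return max(cs,key=cv2.contourArea)
P=lambda u,v,z:np.round(onplane(a,u,v,z)[:2],1)
items=dict(green=((25,40,0),(90,255,90),(295,135,335,170),46),blue=((100,120,50),(130,255,255),(320,150,430,230),17),
 red=((0,150,60),(4,255,255),(235,215,256,240),45),purple=((130,100,40),(160,255,255),(250,140,290,175),46),orange=((5,120,60),(17,255,200),(270,190,310,228),46),yel=((18,120,100),(30,255,255),(245,200,280,240),8),
 roll=((0,0,140),(180,60,255),(340,115,382,155),50))
for n,(lo,hi,bx,z) in items.items():
    k=m(lo,hi,bx); c=big(k) if n!='blue' else cv2.findNonZero(k)
    (u,v),rad=cv2.minEnclosingCircle(c); q=cv2.minAreaRect(c)
    M=np.mean(c.reshape(-1,2),0)
    print(n,(round(u),round(v)),'r',round(rad,1),'circ',P(u,v,z),'rect',P(*q[0],z),[P(*p,z) for p in cv2.boxPoints(q)] if n in('blue','red') else '')
k=m((0,0,105),(40,255,255),(230,185,315,250))
k=cv2.morphologyEx(k,cv2.MORPH_CLOSE,np.ones((5,5))); q=cv2.minAreaRect(big(k))
print('board',P(*q[0],8),[P(*p,8) for p in cv2.boxPoints(q)])
```

```text
green (314, 152) r 10.2 circ [636.  258.2] rect [636.3 257.7] 
blue (378, 188) r 43.7 circ [551.1  92. ] rect [552.5  90.2] [array([587. , 198.9]), array([645.2,  16.7]), array([518.3, -17.7]), array([461.6, 162.3])]
red (246, 228) r 5.7 circ [444.9 425.8] rect [444.4 427.2] [array([453.8, 439.1]), array([459.4, 425.6]), array([434.9, 415.4]), array([429.4, 428.9])]
purple (269, 158) r 10.3 circ [618.9 371.9] rect [618.4 371.7] 
orange (290, 208) r 10.6 circ [494.  319.5] rect [494.7 318.7] 
yel (263, 221) r 12.3 circ [463.9 384.9] rect [463.4 385.3] 
roll (362, 134) r 13.5 circ [683.2 139.9] rect [683.5 139.5] 
board [474.5 361.9] [array([555.4, 470.4]), array([558. , 254.8]), array([395. , 255.3]), array([392.5, 467.2])]
```

View pics/crop.png

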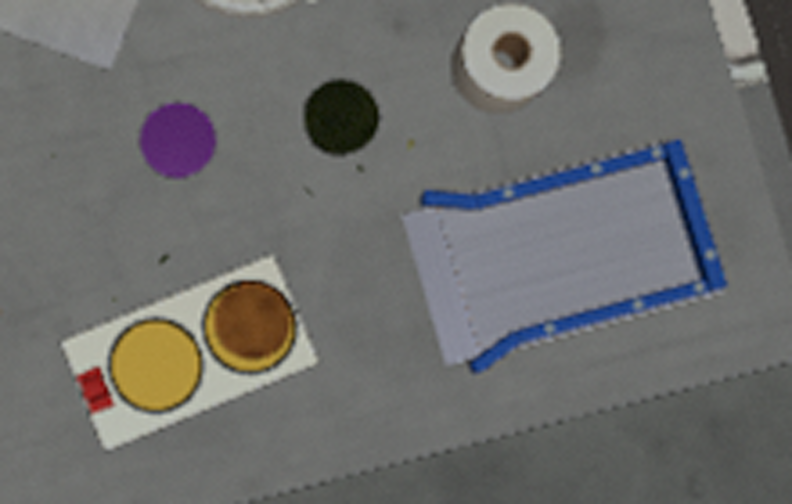

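Confirmed: the small dark green cup is at crop (341,117), distinct from the purple one at (178,140). Next I'll turn the board and plate corners from this crop into poses.

```bash
cat >> h.py <<'E'
def tool(p):  # world vector -> tool axes in full-scale units
    return R.from_rotvec(r.get_state()['tool_rot']).as_matrix().T@np.array(p)/250
E
python3 - <<'E'
from h import *
import pickle
a,b=pickle.load(open('c0.pkl','rb'))
P=lambda q,z:onplane(a,220+(q[0]+.5)/3.6-.5,120+(q[1]+.5)/3.6-.5,z)[:2]
c=[P(q,8) for q in [(62,342),(274,256),(318,362),(106,450)]]
ctr=np.mean(c,0); d=(c[1]+c[2]-c[0]-c[3])/2; print('board',ctr,np.linalg.norm(d),np.degrees(np.arctan2(d[1],d[0])))
d/=np.linalg.norm(d); print('grip',ctr-72*d,'rear',ctr-26*d)
m=(P((403,214),0)+P((447,364),0))/2; e=(P((681,141),22)+P((725,288),22))/2
f=(P((668,163),22)+P((697,283),22))/2
i1=(P((481,206),17),P((664,158),17)); i2=(P((515,333),17),P((697,281),17))
for s in (e,f):
    v=s-m; print('plate len',np.linalg.norm(v),np.degrees(np.arctan2(v[1],v[0])))
for i in (i1,i2,): v=i[1]-i[0]; print('guide',np.linalg.norm(v),np.degrees(np.arctan2(v[1],v[0])),i)
u=(f-m)/np.linalg.norm(f-m); print('mouth',m,'face',f,'home',m+109*u,f-82*u, 'ang stop', [np.degrees(np.arctan2(*(P(p,22)-P(q,22))[::-1])) for p,q in [((668,163),(697,283)),((681,141),(725,288))]])
T=R.from_rotvec(r.get_state()['tool_rot']).as_matrix(); print(T)
E
```

```text
board [473.38065974 360.64432135] 162.1787577849474 -67.02210005279883
grip [445.2735846  426.93151716] rear [463.2308826  384.58136428]
plate len 199.85735184100344 -74.68944033125737
plate len 184.13754590632112 -75.39038831690371
guide 135.4445326480604 -74.55296559365745 (array([578.89091085, 155.65428118]), array([614.96621794,  25.10240015]))
guide 134.31349142681768 -73.45123403298425 (array([488.94815789, 133.04814925]), array([527.20484678,   4.29823766]))
mouth [521.39666904 193.13714979] face [567.84199404  14.95334694] home [548.88992361  87.66146087] [547.15899519  94.30203035] ang stop [np.float64(11.887716493261925), np.float64(14.900196884473242)]
[[ 9.72551095e-01  2.32689229e-01 -3.00087872e-04]
 [ 2.32689402e-01 -9.72549662e-01  1.67220172e-03]
 [ 9.72529696e-05 -1.69612888e-03 -9.99998557e-01]]
```

Emit:
jog_arm:
  plan:
    - [[0.96,-0.76,0,-0.15,1],[0.96,-0.76,0,-0.15,1],[0.96,-0.76,0,-0.15,1],[0.96,-0.76,0,-0.15,1],[0.96,-0.76,0,-0.15,1],[0.96,-0.76,0,-0.15,1],[0.96,-0.76,0,-0.15,1],[0.96,-0.76,0,-0.15,1],[0.96,-0.76,0,-0.15,1]]

```text
time: 0.85
tcp_pos: [330.7, -340.0, 231.0]
tool_rot: [-2.605, -1.755, -0.002]
ft_force: [-0.1, -0.3, 0.6]
finger_gap: 1.0
grasp_force: 0.0
```

Emit:
jog_arm:
  plan:
    - [[0.98,0.26,0,-0.125,1],[0.98,0.26,0,-0.125,1],[0.98,0.26,0,-0.125,1],[0.98,0.26,0,-0.125,1],[0.98,0.26,0,-0.125,1],[0.98,0.26,0,-0.125,1],[0.98,0.26,0,-0.125,1]]

```text
time: 1.43
tcp_pos: [485.4, -137.1, 230.9]
tool_rot: [-1.733, -2.62, -0.004]
ft_force: [-0.0, 0.2, -1.0]
finger_gap: 1.002
grasp_force: 0.0
```

Emit:
jog_arm:
  plan:
    - [[1,0.5,0,0,1],[1,0.5,0,0,1],[1,0.5,0,0,1],[1,0.5,0,0,1],[1,0.5,0,0,1],[1,0.5,0,0,1],[1,0.5,0,0,1],[1,0.5,0,0,1]]

```text
time: 2.1
tcp_pos: [502.7, 141.4, 230.9]
tool_rot: [-1.743, -2.612, -0.002]
ft_force: [0.0, -0.6, 0.4]
finger_gap: 0.998
grasp_force: 0.0
```

Run:
```python
from h import *
s=r.get_state();print(s['tcp_pos'],tool(np.array([445.3,426.9,120])-s['tcp_pos']))
```

```text
[502.70867004 141.40188668 230.8532625 ] [1.14186081 0.22622922 0.44549771]
```

Emit:
jog_arm:
  plan:
    - [[1,0.23,0,0,1],[1,0.23,0,0,1],[1,0.23,0,0,1],[1,0.23,0.4,0,1],[1,0.23,0.4,0,1],[1,0.23,0.4,0,1],[1,0.23,0.4,0,1],[1,0.23,0.4,0,1],[1,0.23,0.4,0,1]]

```text
time: 2.85
tcp_pos: [459.1, 389.4, 127.8]
tool_rot: [-1.745, -2.611, 0.009]
ft_force: [0.4, -0.8, 0.2]
finger_gap: 0.997
grasp_force: 0.0
```

Run:
```python
from h import *
s=r.get_state();print(s['tcp_pos'],s['tool_rot'],tool(np.array([445.3,426.9,100])-s['tcp_pos']))
c=cam('wrist','w1'); print({k:c[k] for k in c if k!='color'})
```

```text
[459.11079702 389.42180227 127.83695544] [-1.74485474 -2.61050025  0.00900969] [0.15984702 0.00691426 0.11101854]
{'fx': 297.3186396354542, 'fy': 297.3186396354542, 'cx': 260.5850618845401, 'cy': 192.86832630584775, 'position': array([433.92178842, 453.66191189, 270.60952897]), 'attitude': array([2.81392796, 0.56053228, 0.07004527])}
```

View pics/w1.png

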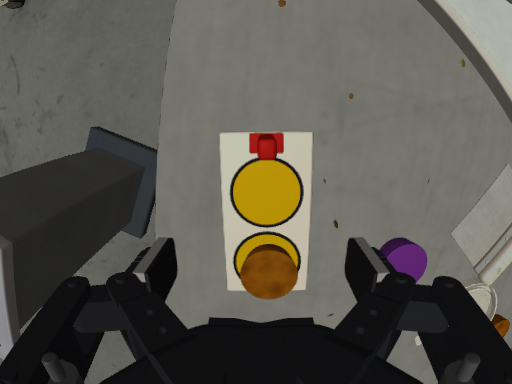

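The wrist view shows the board well aligned, with its tail edge at row 132. The red grip's wide foot is around (266,143) and the top of the post near (267,153), with the rear spot at (267,192).

```bash
cat >> h.py <<'E'
def wplane(c,u,v,z):
    x,y=u-c['cx'],v-c['cy']; q=np.hypot(x,y); t=q/c['fx']
    d=rot(c)@np.array([x/q*np.sin(t),y/q*np.sin(t),np.cos(t)]); p=np.array(c['position']); return p+d*(z-p[2])/d[2]
E
python3 - <<'E'
from h import *
c=cam('wrist'); im=cv2.cvtColor(c['color'],cv2.COLOR_RGB2BGR); h=cv2.cvtColor(im,cv2.COLOR_BGR2HSV)
cv2.imwrite('pics/g.png',cv2.resize(im[120:210,205:330],None,fx=6,fy=6,interpolation=cv2.INTER_CUBIC))
y=cv2.inRange(h,(18,120,100),(32,255,255)); cs,_=cv2.findContours(y[:226],cv2.RETR_EXTERNAL,cv2.CHAIN_APPROX_NONE)
e=cv2.fitEllipse(max(cs,key=cv2.contourArea)); print(e, wplane(c,*e[0],8))
for p in [(220.5,132.5),(312,132.5),(227.5,290),(306,290)]: print(p,wplane(c,*p,8))
E
```

```text
((264.47198486328125, 190.47901916503906), (64.11511993408203, 66.1212387084961), 88.69868469238281) [465.44563673 387.33382499   8.        ]
(220.5, 132.5) [408.60261183 421.9108575    8.        ]
(312, 132.5) [484.10669472 453.32032836   8.        ]
(227.5, 290) [471.46808048 270.83570466   8.        ]
(306, 290) [549.16162583 302.53974664   8.        ]
```

View pics/g.png

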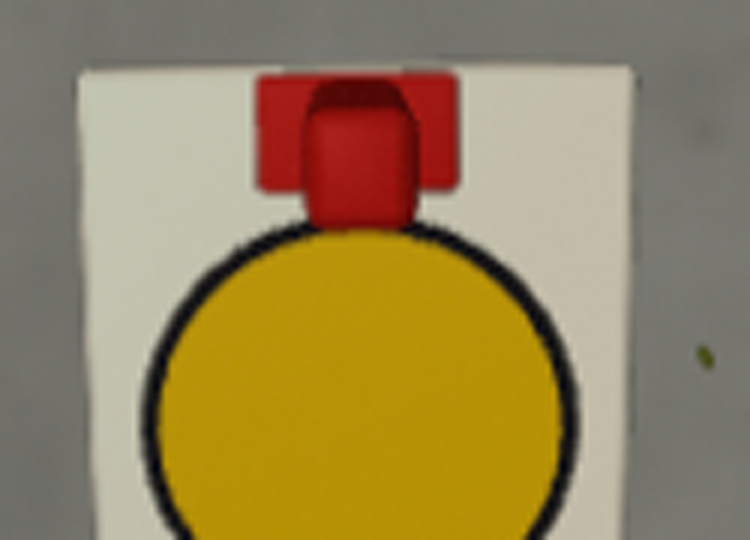

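Run:
```python
from h import *
c=cam('wrist'); s=r.get_state(); print(s['tcp_pos'],s['tool_rot'],'post',wplane(c,265.1,147.9,57))
print(tool(np.array([446.5,428.5,21])-s['tcp_pos']))
```

```text
[461.94783482 389.23126588 132.37158543] [1.74835936e+00 2.60885054e+00 1.85802907e-03] post [449.08206594 429.33714198  57.        ]
[0.16887604 0.00185529 0.44545059]
```

Emit:
jog_arm:
  plan:
    - [[0.17,0.008,0,0,1],[0.17,0.008,0.1,0,1],[0.17,0.008,0.25,0,1],[0.17,0.008,0.35,0,1],[0.17,0.008,0.44,0,0.8],[0.17,0.008,0.44,0,0.4],[0.17,0.008,0.44,0,0],[0.17,0.008,0.44,0,0],[0.17,0.008,0.44,0,0],[0.17,0.008,0.44,0,0],[0.17,0.008,0.44,0,0],[0.17,0.008,0.44,0,0]]

```text
time: 4.0
tcp_pos: [448.0, 431.4, 24.3]
tool_rot: [1.746, 2.61, 0.007]
ft_force: [0.6, -1.8, 7.8]
finger_gap: 0.154
grasp_force: 59.7
```

Run:
```python
from h import *
c=cam('wrist','w2');s=r.get_state(); print(s)
```

```text
{'time': 4.05, 'joint_positions': array([ 6.84371134e-01,  3.68745092e-01,  1.60416590e+00, -3.96340987e-04,
        1.16405578e+00,  2.92784715e-01]), 'joint_vel': array([ 0.00132317,  0.0004523 , -0.0005306 ,  0.00056338,  0.00128636,
        0.00045427]), 'joint_efforts': array([  0.96996211, -58.309865  , -40.66014647,   0.38638601,
        -0.4680738 ,  -0.07228044]), 'tcp_pos': array([448.00791914, 431.4458708 ,  24.32516511]), 'tool_rot': array([1.74567469, 2.60988332, 0.00677749]), 'ft_force': array([ 1.41672629, -1.7985622 ,  8.90712801]), 'torque': array([-0.31599174,  0.15666844, -0.08775321]), 'grasp_force': 59.695138335227966, 'finger_gap': 0.15574098292318053}
```

View pics/w2.png

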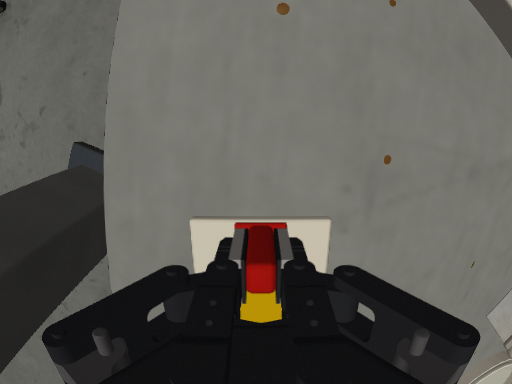

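The post is gripped between the pads (gap 13 mm), with the red post centred at (262,255). Next I slide and turn the board into line before the ramp.

Emit:
jog_arm:
  plan:
    - [[-0.01,-0.0005,-0.01,0.0005,0],[-0.03,-0.0015,-0.01,0.0015,0],[-0.06,-0.003,-0.01,0.003,0],[-0.09,-0.005,-0.01,0.005,0],[-0.12,-0.006,-0.01,0.007,0],[-0.15,-0.008,-0.01,0.009,0],[-0.18,-0.01,-0.01,0.011,0],[-0.22,-0.012,-0.01,0.013,0],[-0.25,-0.013,-0.01,0.015,0],[-0.28,-0.015,-0.01,0.017,0],[-0.305,-0.016,-0.01,0.0185,0],[-0.32,-0.017,-0.01,0.0185,0]]

```text
time: 5.05
tcp_pos: [473.4, 354.1, 24.3]
tool_rot: [1.897, 2.504, 0.001]
ft_force: [-0.9, 5.4, 6.0]
finger_gap: 0.156
grasp_force: 59.8
```

Run:
```python
from h import *
a=cam('top');b=cam('scene');s=r.get_state(); print(s['tcp_pos'],s['tool_rot'],s['ft_force'],s['torque'])
f=lambda c,x0,y0,x1,y1,k:cv2.resize(cv2.cvtColor(c['color'],cv2.COLOR_RGB2BGR)[y0:y1,x0:x1],None,fx=k,fy=k,interpolation=cv2.INTER_CUBIC)
A=f(a,240,130,430,240,4);B=f(b,240,110,340,240,4);
cv2.imwrite('pics/m.png',A)
T=R.from_rotvec(s['tool_rot']).as_matrix()
g=s['tcp_pos'][:2]
u=np.array([.2706,-.9627]);n=np.array([.9627,.2706]);h=np.array([548.2,93.8])
print('grip rel home along,lateral',(g-h)@u+72,(g-h)@n,'yaw',np.degrees(np.arctan2(T[1,0],T[0,0])), tool([*(h-72*u-g),0]))
```

```text
[473.61376309 353.58689181  24.27991402] [1.89655547e+00 2.50348756e+00 4.00827375e-04] [ 0.30006626 -0.35924883  6.55493618] [ 0.05354203 -0.06484236  0.02726435]
grip rel home along,lateral -198.2798764559069 -1.5058373538823713 yaw 105.70737282712669 [-7.93109474e-01  5.91884610e-03  4.08387808e-04]
```

View pics/m.png

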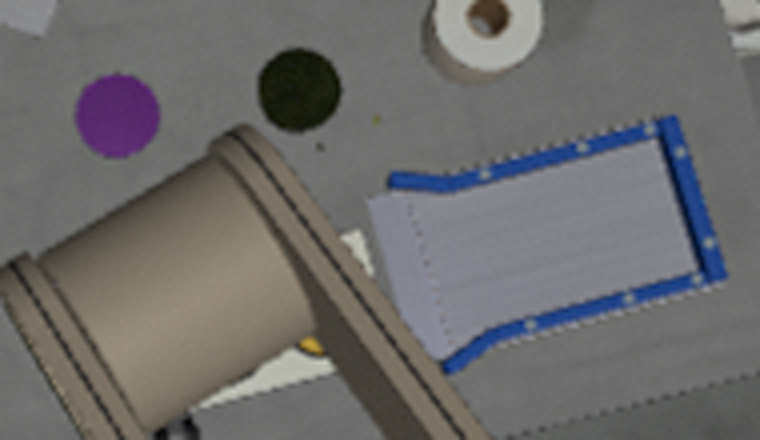

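The arm hides most of the board, but its front corner near (360,235) sits just short of the ramp mouth and in line with it. I go up the ramp in stages.

Emit:
jog_arm:
  plan:
    - [[-0.015,0.002,0,0,0],[-0.04,0.004,0,0,0],[-0.07,0.006,0,0,0],[-0.1,0.006,0,0,0],[-0.13,0.006,0,0,0],[-0.165,0.006,0,0,0],[-0.2,0.006,0,0,0],[-0.235,0.006,0,0,0],[-0.27,0.006,0,0,0],[-0.305,0.006,0,0,0],[-0.335,0.006,0,0,0],[-0.35,0.006,0,0,0]]

```text
time: 6.15
tcp_pos: [498.7, 270.3, 24.5]
tool_rot: [1.896, 2.504, 0.002]
ft_force: [-1.0, 6.1, 8.8]
finger_gap: 0.152
grasp_force: 60.4
```

Run:
```python
from h import *
b=cam('scene');w=cam('wrist');s=r.get_state(); print(s['tcp_pos'],s['tool_rot'],s['ft_force'],s['torque'],s['finger_gap'])
f=lambda c,x0,y0,x1,y1:cv2.resize(cv2.cvtColor(c['color'],cv2.COLOR_RGB2BGR)[y0:y1,x0:x1],(390,500),interpolation=cv2.INTER_CUBIC)
cv2.imwrite('pics/n.png',np.hstack([f(b,230,110,340,251),f(w,180,150,345,362)]))
```

```text
[498.84046482 269.81677122  24.5021438 ] [1.89608890e+00 2.50347996e+00 5.09378190e-04] [ 0.03493219 -0.12334582  8.45617786] [-0.43607818 -0.13819176  0.04229557] 0.1507743178764259
```

View pics/n.png

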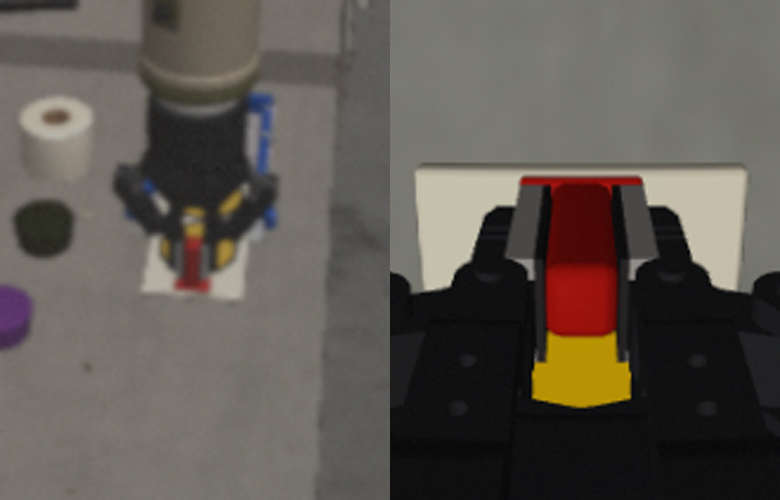

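The board is going up the ramp straight (left half) and the post is still square in the pads (right half). I continue, easing the tail up by the 5 mm bed height as the board tips onto the bed.

Emit:
jog_arm:
  plan:
    - [[-0.015,0,0,0,0],[-0.04,0,0,0,0],[-0.065,0,-0.002,0,0],[-0.085,0,-0.006,0,0],[-0.105,0,-0.01,0,0],[-0.13,0,-0.014,0,0],[-0.155,0,-0.018,0,0],[-0.185,0,-0.022,0,0],[-0.22,0,-0.022,0,0],[-0.255,0,-0.022,0,0],[-0.285,0,-0.022,0,0],[-0.3,0,-0.022,0,0]]

```text
time: 7.25
tcp_pos: [518.6, 197.3, 29.0]
tool_rot: [-1.896, -2.505, 0.001]
ft_force: [1.8, 2.9, -4.1]
finger_gap: 0.157
grasp_force: 58.7
```

Run:
```python
from h import *
s=r.get_state(); print(s['tcp_pos'],s['tool_rot'],s['ft_force'],s['torque'],s['finger_gap'])
g=s['tcp_pos'][:2];u=np.array([.2706,-.9627]);n=np.array([.9627,.2706]);h=np.array([548.2,93.8])
print((g-h)@u+72,(g-h)@n)
```

```text
[518.56292303 197.3312469   29.02481673] [-1.89630885e+00 -2.50459626e+00  9.83549675e-04] [ 1.80056266  2.88130995 -4.06535442] [ 0.5875029  -0.29112844  0.08269904] 0.1566764437332208
-35.689324415424494 -0.5160585881018965
```

Vertical force is now −4 N, so the arm is carrying the board's weight. I lower it slightly while continuing.

Emit:
jog_arm:
  plan:
    - [[-0.005,0,0.006,0,0],[-0.02,0,0.008,0,0],[-0.04,0,0.008,0,0],[-0.065,0,0.008,0,0],[-0.09,0,0.008,0,0],[-0.11,0,0.008,0,0],[-0.12,0,0.008,0,0],[-0.125,0,0.008,0,0]]

```text
time: 7.92
tcp_pos: [528.0, 170.0, 29.2]
tool_rot: [1.895, 2.505, 0.005]
ft_force: [-2.0, 6.3, 9.2]
finger_gap: 0.154
grasp_force: 60.6
```

Emit:
jog_arm:
  plan:
    - [[-0.01,0,-0.003,0,0],[-0.02,0,-0.003,0,0],[-0.028,0,-0.003,0,0],[-0.034,0,-0.003,0,0],[-0.034,0,-0.003,0,0]]

```text
time: 8.33
tcp_pos: [529.9, 161.0, 29.1]
tool_rot: [1.895, 2.505, 0.002]
ft_force: [-1.2, 3.2, 7.3]
finger_gap: 0.15
grasp_force: 60.3
```

Emit:
jog_arm:
  plan:
    - [[-0.008,0,0,0,0],[-0.014,0,0,0,0],[-0.02,0,0,0,0],[-0.02,0,0,0,0]]

```text
time: 8.67
tcp_pos: [529.7, 160.6, 29.2]
tool_rot: [-1.891, -2.502, -0.008]
ft_force: [-8.2, 25.7, 9.6]
finger_gap: 0.151
grasp_force: 60.7
```

The board is against the stop: 27 N directly along the plate axis, with no further travel. I ease off the push, release and rise.

Emit:
jog_arm:
  plan:
    - [[0.014,0,0,0,0],[0.014,0,0,0,0],[0.014,0,0,0,0.5],[0.014,0,0,0,0.5],[0.014,0,0,0,0.5],[0.014,0,-0.05,0,0.5],[0.014,0,-0.15,0,0.5],[0.014,0,-0.3,0,1],[0.014,0,-0.45,0,1],[0.014,0,-0.5,0,1],[0.014,0,-0.5,0,1]]

```text
time: 9.58
tcp_pos: [533.0, 159.4, 159.4]
tool_rot: [1.892, 2.5, 0.011]
ft_force: [0.0, 0.3, -0.3]
finger_gap: 0.999
grasp_force: 0.0
```

Run:
```python
from h import *
s=r.get_state(); print(s['tcp_pos'],s['tool_rot'],s['ft_force'],s['finger_gap'])
w=cam('wrist','w3'); im=cv2.cvtColor(w['color'],cv2.COLOR_RGB2BGR); h=cv2.cvtColor(im,cv2.COLOR_BGR2HSV)
k=cv2.inRange(h,(18,120,80),(32,255,255)); cs,_=cv2.findContours(k,cv2.RETR_EXTERNAL,cv2.CHAIN_APPROX_NONE)
for c in cs:
    if cv2.contourArea(c)>300: e=cv2.fitEllipse(c);print(e,wplane(w,*e[0],13))
a=cam('top'); im2=cv2.cvtColor(a['color'],cv2.COLOR_RGB2BGR)
cv2.imwrite('pics/w3.png',np.hstack([cv2.resize(im,(400,300)),cv2.resize(im2[120:225,290:430],(400,300),interpolation=cv2.INTER_CUBIC)]))
print(tool(np.array([636.1,258,150])-s['tcp_pos']))
```

```text
[532.97614949 159.38076159 159.42322753] [1.89171015 2.50010708 0.01067268] [ 0.04727848  0.34867934 -0.29059611] 0.9993703525927942
((257.2368469238281, 281.7472839355469), (44.1315803527832, 51.172943115234375), 94.8746566772461) [563.25557749  45.25129455  13.        ]
((256.4458312988281, 223.24256896972656), (52.801639556884766, 59.80972671508789), 90.12592315673828) [543.07879475 114.80491088  13.        ]
[0.26751265 0.50412421 0.03848439]
```

View pics/w3.png

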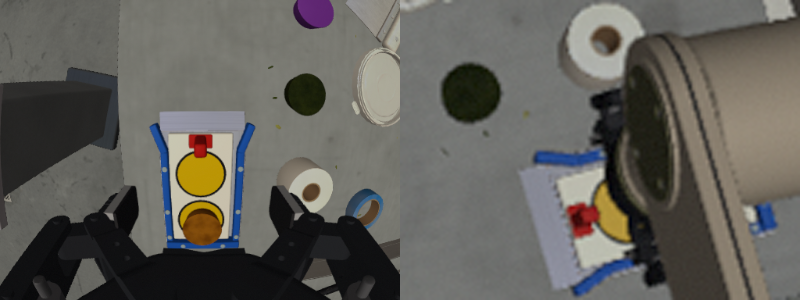

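The carrier is home between the guides, with the orange cup standing on the front spot (left, 203,230) and the rear spot free at (200,172). The green cup is at (305,94). I move above it and measure it again.

Emit:
jog_arm:
  plan:
    - [[0.27,0.5,0,0,1],[0.27,0.5,0,0,1],[0.27,0.5,0,0,1],[0.27,0.5,0,0,1],[0.27,0.5,0,0,1],[0.27,0.5,0,0,1],[0.27,0.5,0,0,1]]

```text
time: 10.27
tcp_pos: [630.2, 257.2, 150.9]
tool_rot: [-1.894, -2.504, 0.005]
ft_force: [-0.5, -0.5, 0.7]
finger_gap: 1.002
grasp_force: 0.0
```

Run:
```python
from h import *
s=r.get_state(); print(s['tcp_pos'],s['tool_rot'])
w=cam('wrist','w4'); im=cv2.cvtColor(w['color'],cv2.COLOR_RGB2BGR); h=cv2.cvtColor(im,cv2.COLOR_BGR2HSV)
k=cv2.inRange(h,(25,50,0),(90,255,110)); cs,_=cv2.findContours(k,cv2.RETR_EXTERNAL,cv2.CHAIN_APPROX_NONE)
for c in cs:
    if cv2.contourArea(c)>400: e=cv2.fitEllipse(c);print(e,wplane(w,*e[0],44), cv2.boundingRect(c))
```

```text
[630.20920401 257.22523235 150.93003063] [-1.8940786  -2.5040574   0.00500559]
((272.8323974609375, 189.2012176513672), (54.872894287109375, 56.49428939819336), 81.45171356201172) [640.09665835 261.90884086  44.        ] (244, 161, 58, 57)
```

Emit:
jog_arm:
  plan:
    - [[0.006,0.04,0,0,1],[0.006,0.04,0.1,0,1],[0.006,0.04,0.25,0,1],[0.006,0.04,0.35,0,1],[0.006,0.04,0.42,0,1],[0.006,0.04,0.42,0,1],[0.006,0.04,0.42,0,1]]

```text
time: 10.9
tcp_pos: [639.3, 261.1, 47.1]
tool_rot: [-1.895, -2.504, 0.004]
ft_force: [0.6, -0.8, 1.0]
finger_gap: 0.999
grasp_force: 0.0
```

Run:
```python
from h import *
w=cam('wrist','w5');s=r.get_state(); print(s['tcp_pos'],s['tool_rot'],s['ft_force']); im=cv2.cvtColor(w['color'],cv2.COLOR_RGB2BGR); h=cv2.cvtColor(im,cv2.COLOR_BGR2HSV)
k=cv2.inRange(h,(25,50,0),(90,255,110)); cs,_=cv2.findContours(k,cv2.RETR_EXTERNAL,cv2.CHAIN_APPROX_NONE)
for c in cs:
    if cv2.contourArea(c)>400: e=cv2.fitEllipse(c);print(e,wplane(w,*e[0],44), cv2.boundingRect(c))
print(tool(np.array([639.5,261.5,6])-s['tcp_pos']))
```

```text
[640.86535414 261.68205852  49.1860568 ] [1.89562023e+00 2.50473318e+00 6.15365096e-04] [-0.11488694 -0.1307481   0.58148368]
((262.82220458984375, 233.64202880859375), (84.92393493652344, 87.94319152832031), 88.07427215576172) [639.49366954 266.45838919  44.        ] (218, 190, 90, 87)
[ 0.00079754 -0.00554998  0.1727411 ]
```

Run:
```python
from h import *
w=cam('wrist');s=r.get_state();print(s['tcp_pos'],w['position'])
for z in (0,25,36,40,44,48): print(z,wplane(w,262.8,233.6,z)[:2].round(1))
im=cv2.cvtColor(w['color'],cv2.COLOR_RGB2BGR)
o=cv2.imread('pics/w4.png')
cv2.imwrite('pics/f.png',np.hstack([cv2.resize(o[140:250,190:350],(390,268)),cv2.resize(im[160:320,140:372],(390,268))]))
```

```text
[641.84930233 262.13801483  50.41590528] [622.50072242 327.96743978 192.03250231]
0 [646.9 247.9]
25 [643.7 258.3]
36 [642.3 262.9]
40 [641.8 264.6]
44 [641.3 266.2]
48 [640.8 267.9]
```

View pics/f.png

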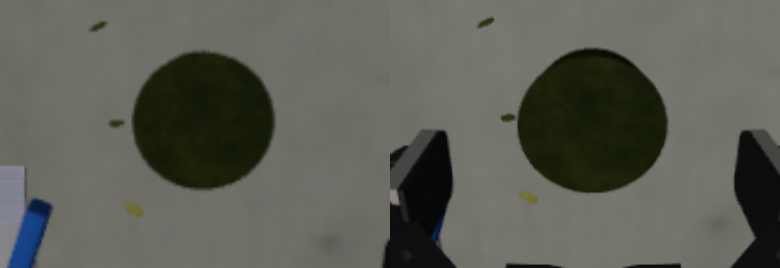

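The green cup is between the fingers (right crop, centre (592,122)), but it looks about 50 mm across rather than 67 mm, so it may be low. I grasp low and check the gap.

Emit:
jog_arm:
  plan:
    - [[0,-0.002,0.08,0,1],[0,-0.002,0.14,0,1],[0,-0.002,0.188,0,1],[0,-0.002,0.188,0,1],[0,-0.002,0.188,0,0.85],[0,-0.002,0.188,0,0.75],[0,-0.002,0.188,0,0.65],[0,-0.002,0.188,0,0.55],[0,-0.002,0.188,0,0.45],[0,-0.002,0.188,0,0.45]]

```text
time: 11.83
tcp_pos: [641.2, 262.3, 2.2]
tool_rot: [1.894, 2.505, 0.002]
ft_force: [-0.7, -0.8, 5.7]
finger_gap: 0.744
grasp_force: 66.5
```

The gap is 63 mm at 66 N, which fits the specified cup, so the visible disc is just the sauce inside a clear cup. I check how the cup sits along tool x by triangulating the two earlier wrist views, and lift.

Emit:
jog_arm:
  plan:
    - [[0,0,-0.02,0,0.45],[0,0,-0.08,0,0.45],[0,0,-0.18,0,0.45],[0,0,-0.28,0,0.45],[0,0,-0.34,0,0.45],[0,0,-0.34,0,0.45]]

```text
time: 12.33
tcp_pos: [643.5, 263.2, 92.5]
tool_rot: [1.892, 2.502, 0.011]
ft_force: [0.1, -0.6, 1.1]
finger_gap: 0.746
grasp_force: 65.7
```

Run:
```python
from h import *
w=cam('wrist','w6');b=cam('scene','s6');s=r.get_state();print(s['tcp_pos'],s['tool_rot'],s['ft_force'],s['finger_gap'],s['grasp_force'])
off=np.array([-19.3,65.9,141.6])
def dr(c,u,v):
    e=dict(c); e['position']=np.zeros(3); p=wplane(e,u,v,-1.); return p/np.linalg.norm(p)
A=[];B=[]
for tcp,uv in ((np.array([630.2,257.2,150.9]),(272.8,189.2)),(np.array([640.9,261.7,49.2]),(262.8,235.5))):
    d=dr(w,*uv);Q=np.eye(3)-np.outer(d,d);A.append(Q);B.append(Q@(tcp+off))
print('tri',np.linalg.lstsq(np.vstack(A),np.hstack(B),rcond=None)[0])
for n,c in (('w',w),('s',b)):
    h=cv2.cvtColor(c['color'],cv2.COLOR_RGB2HSV);k=cv2.inRange(h,(25,50,0),(90,255,110)); k=cv2.morphologyEx(k,cv2.MORPH_OPEN,np.ones((3,3)))
    for q in cv2.findContours(k,cv2.RETR_EXTERNAL,cv2.CHAIN_APPROX_NONE)[0]:
        if cv2.contourArea(q)>60:
            x,y,ww,hh=cv2.boundingRect(q); print(n,(x,y,ww,hh),cv2.contourArea(q))
u=np.array([.2706,-.9627])
print(tool(np.array([542.5,115.7,s['tcp_pos'][2]])-s['tcp_pos']))
```

```text
[640.90641109 262.29612659  87.28312396] [1.89444192 2.50466697 0.00272644] [ 0.91841513  1.02515467 -0.73437014] 0.7465447181848714 65.73337947309483
tri [643.76111171 258.51154268  26.94652927]
w (203, 214, 116, 109) 9490.5
s (248, 302, 32, 30) 492.0
s (232, 144, 16, 10) 104.5
s (210, 15, 32, 34) 655.0
[-0.45710162 -0.53837223 -0.00117791]
```

Run:
```python
from h import *
w=cam('wrist');s=r.get_state();tcp=s['tcp_pos'];print(tcp,w['position']-tcp)
T=R.from_rotvec(s['tool_rot']).as_matrix()
def dr(c,u,v):
    e=dict(c); e['position']=np.zeros(3); p=wplane(e,u,v,-1.); return p/np.linalg.norm(p)
off=w['position']-tcp
for t,(x,y,ww,hh) in ((np.array([630.2,257.2,150.9]),(244,161,58,57)),(np.array([640.9,261.7,49.2]),(218,193,90,84)),(tcp,(203,216,116,107))):
    for D in (50,54):
        p=t+off+dr(w,x+ww/2,y+hh/2)*297.3*D/ww
        print(D,p.round(1),'toolx rel grasp tcp',((p-np.array([641,262.2,0]))@T[:,0]).round(1))
h=cv2.cvtColor(w['color'],cv2.COLOR_RGB2HSV);k=cv2.inRange(h,(25,50,0),(90,255,110))
for row in range(210,330,6):
    q=np.where(k[row,190:335])[0]; print(row,(q.min()+190,q.max()+190) if len(q) else None,end=' ')
b=cam('top')
```

```text
[639.83193743 261.93477177  85.46613016] [-17.51741895  66.54513555 144.68656836]
50 [641.7 262.9  48.3] toolx rel grasp tcp 0.5
54 [644.  258.   28.5] toolx rel grasp tcp -4.8
50 [643.2 264.6  42.8] toolx rel grasp tcp 1.7
54 [644.8 259.5  30.7] toolx rel grasp tcp -3.7
50 [640.4 266.1 119.7] toolx rel grasp tcp 3.9
54 [641.9 261.1 110.9] toolx rel grasp tcp -1.3
210 None 216 (np.int64(246), np.int64(274)) 222 (np.int64(234), np.int64(286)) 228 (np.int64(227), np.int64(293)) 234 (np.int64(222), np.int64(298)) 240 (np.int64(217), np.int64(303)) 246 (np.int64(212), np.int64(308)) 252 (np.int64(209), np.int64(312)) 258 (np.int64(205), np.int64(315)) 264 (np.int64(203), np.int64(317)) 270 (np.int64(203), np.int64(318)) 276 (np.int64(203), np.int64(318)) 282 (np.int64(203), np.int64(317)) 288 (np.int64(205), np.int64(315)) 294 (np.int64(207), np.int64(313)) 300 (np.int64(211), np.int64(309)) 306 (np.int64(217), np.int64(304)) 312 (np.int64(224), np.int64(297)) 318 (np.int64(236), np.int64(285)) 324 None
```

Run:
```python
from h import *
s=r.get_state();w=cam('wrist','w7');tcp=s['tcp_pos'];off=w['position']-tcp;print(tcp,off,s['tool_rot'])
h=cv2.cvtColor(w['color'],cv2.COLOR_RGB2HSV);k=cv2.inRange(h,(25,50,0),(90,255,110));k=cv2.morphologyEx(k,cv2.MORPH_OPEN,np.ones((3,3)))
q=cv2.boundingRect(max(cv2.findContours(k,0,1)[0],key=cv2.contourArea));print(q)
T=R.from_rotvec(s['tool_rot']).as_matrix()
def dr(u,v):
    e=dict(w); e['position']=np.zeros(3); p=wplane(e,u,v,-1.); return p/np.linalg.norm(p)
x=T[:,0]; g=np.array([641.2,262.3,2.2])
L=[]
for n,t,uv in (('w4',np.array([630.2,257.2,150.9]),(273,189.5)),('w5',np.array([639.3,261.1,47.1]),(263,235)),('w7',g,(q[0]+q[2]/2,q[1]+q[3]/2+1))):
    d=dr(*uv);p=t+off; px=(p-g)@x; dx=d@x; print(n,'toolx of ray at z=15,20,..45:',[round(px+dx*(z-p[2])/d[2],1) for z in range(15,50,5)])
```

```text
[639.21301853 261.72238394  84.41337528] [-17.96811985  66.39428927 142.89377159] [-1.89427438 -2.50447119  0.00322686]
(203, 214, 116, 109)
w4 toolx of ray at z=15,20,..45: [np.float64(-8.1), np.float64(-6.8), np.float64(-5.4), np.float64(-4.1), np.float64(-2.7), np.float64(-1.4), np.float64(-0.0)]
w5 toolx of ray at z=15,20,..45: [np.float64(-9.1), np.float64(-6.9), np.float64(-4.7), np.float64(-2.5), np.float64(-0.3), np.float64(1.9), np.float64(4.1)]
w7 toolx of ray at z=15,20,..45: [np.float64(-7.8), np.float64(-4.8), np.float64(-1.9), np.float64(1.1), np.float64(4.0), np.float64(6.9), np.float64(9.9)]
```

The sliver-corrected rays agree: the sauce surface is about 20 mm up and the cup centre sits about 6 mm toward −x of the tool. I carry it over the rear spot with that offset.

Emit:
jog_arm:
  plan:
    - [[-0.03,-0.04,-0.01,0,0.45],[-0.09,-0.11,-0.02,0,0.45],[-0.16,-0.2,-0.02,0,0.45],[-0.23,-0.29,-0.02,0,0.45],[-0.3,-0.37,-0.02,0,0.45],[-0.36,-0.44,-0.02,0,0.45],[-0.41,-0.5,-0.02,0,0.45],[-0.434,-0.53,-0.02,0,0.45],[-0.434,-0.53,-0.02,0,0.45],[-0.434,-0.53,-0.02,0,0.45],[-0.434,-0.53,-0.02,0,0.45],[-0.434,-0.53,-0.02,0,0.45]]

```text
time: 13.58
tcp_pos: [542.9, 122.5, 91.0]
tool_rot: [1.894, 2.506, 0.001]
ft_force: [-0.7, -0.4, -1.0]
finger_gap: 0.743
grasp_force: 65.8
```

Run:
```python
from h import *
s=r.get_state();w=cam('wrist','w8');tcp=s['tcp_pos'];print(tcp,s['tool_rot'],s['finger_gap'],s['ft_force'])
h=cv2.cvtColor(w['color'],cv2.COLOR_RGB2HSV)
k=cv2.morphologyEx(cv2.inRange(h,(0,150,60),(4,255,255)),cv2.MORPH_OPEN,np.ones((3,3)))
c=max(cv2.findContours(k,0,1)[0],key=cv2.contourArea); x,y,ww,hh=cv2.boundingRect(c);print('red',(x,y,ww,hh))
for row in range(y,y+hh,3): q=np.where(k[row])[0]; print(row,q.min(),q.max(),end=' | ')
print(tool(np.array([540.9,121.5,40])-tcp))
for v in (y+hh-1,y+hh-12): print('front top edge of post',wplane(w,x+ww/2,v,62))
k=cv2.inRange(h,(0,0,110),(180,70,255))
col=w['color'][:,x+ww+25].astype(int); print([ (i,tuple(col[i])) for i in range(max(0,y-20),y+8,2)])
```

```text
[542.8913846  122.48984563  91.02435414] [1.89411122e+00 2.50625956e+00 6.23968350e-04] 0.7431030096318504 [-0.66562992 -0.35664919 -1.00145137]
red (238, 140, 40, 34)
140 240 275 | 143 238 277 | 146 238 277 | 149 238 277 | 152 238 277 | 155 238 277 | 158 238 277 | 161 238 277 | 164 246 268 | 167 246 267 | 170 246 267 | 173 248 265 | [-0.00167015 -0.00878472  0.20409537]
front top edge of post [532.96027271 153.61214687  62.        ]
front top edge of post [531.1723573  159.95705529  62.        ]
[(120, (np.int64(161), np.int64(161), np.int64(174))), (122, (np.int64(155), np.int64(156), np.int64(168))), (124, (np.int64(159), np.int64(159), np.int64(171))), (126, (np.int64(162), np.int64(162), np.int64(175))), (128, (np.int64(162), np.int64(163), np.int64(174))), (130, (np.int64(160), np.int64(160), np.int64(173))), (132, (np.int64(157), np.int64(157), np.int64(170))), (134, (np.int64(165), np.int64(165), np.int64(176))), (136, (np.int64(166), np.int64(163), np.int64(167))), (138, (np.int64(144), np.int64(140), np.int64(133))), (140, (np.int64(213), np.int64(206), np.int64(185))), (142, (np.int64(220), np.int64(216), np.int64(194))), (144, (np.int64(220), np.int64(216), np.int64(194))), (146, (np.int64(220), np.int64(216), np.int64(194)))]
```

Emit:
jog_arm:
  plan:
    - [[0,-0.007,0.03,0,0.45],[0,-0.007,0.09,0,0.45],[0,-0.007,0.15,0,0.45],[0,-0.007,0.21,0,0.45],[0,-0.007,0.25,0,0.45],[0,-0.007,0.27,0,0.45],[0,-0.007,0.28,0,0.45],[0,-0.007,0.28,0,0.45],[0,-0.007,0.28,0,0.45]]

```text
time: 14.38
tcp_pos: [541.2, 121.3, 21.7]
tool_rot: [1.895, 2.505, 0.001]
ft_force: [0.2, -0.5, -0.4]
finger_gap: 0.744
grasp_force: 65.8
```

Run:
```python
from h import *
s=r.get_state();w=cam('wrist','w9');print(s['tcp_pos'],s['ft_force'],s['finger_gap'])
h=cv2.cvtColor(w['color'],cv2.COLOR_RGB2HSV)
k=cv2.inRange(h,(18,120,60),(32,255,255))
n,l,st,_=cv2.connectedComponentsWithStats(k);print([tuple(q) for q in st[1:] if q[4]>40])
```

```text
[541.16906809 121.26449288  21.65213336] [ 0.17096745 -0.48977799 -0.38160205] 0.7438786696265061
[(np.int32(426), np.int32(135), np.int32(11), np.int32(10), np.int32(65)), (np.int32(205), np.int32(199), np.int32(110), np.int32(55), np.int32(1786))]
```

Emit:
jog_arm:
  plan:
    - [[0,0,0.006,0,0.45],[0,0,0.012,0,0.45],[0,0,0.018,0,0.45],[0,0,0.022,0,0.45],[0,0,0.022,0,0.45],[0,0,0.022,0,0.45]]

```text
time: 14.93
tcp_pos: [540.5, 121.1, 15.4]
tool_rot: [-1.895, -2.505, 0.0]
ft_force: [0.1, -0.9, -0.3]
finger_gap: 0.741
grasp_force: 65.8
```

Emit:
jog_arm:
  plan:
    - [[0,0,0.004,0,0.45],[0,0,0.006,0,0.45],[0,0,0.006,0,0.45]]

```text
time: 15.18
tcp_pos: [540.9, 121.1, 15.1]
tool_rot: [1.895, 2.505, 0.0]
ft_force: [-2.7, -0.6, 8.9]
finger_gap: 0.741
grasp_force: 66.4
```

Touchdown at 9 N, at the expected height. I ease off, open gently and rise.

Emit:
jog_arm:
  plan:
    - [[0,0,-0.003,0,0.45],[0,0,-0.003,0,0.78],[0,0,-0.003,0,0.85],[0,0,-0.003,0,0.92],[0,0,-0.003,0,1],[0,0,-0.003,0,1],[0,0,-0.03,0,1],[0,0,-0.1,0,1],[0,0,-0.22,0,1],[0,0,-0.35,0,1],[0,0,-0.45,0,1],[0,0,-0.5,0,1]]

```text
time: 16.18
tcp_pos: [542.7, 121.4, 143.8]
tool_rot: [1.893, 2.502, 0.006]
ft_force: [0.1, -0.5, -0.2]
finger_gap: 0.999
grasp_force: 0.0
```

Emit:
jog_arm:
  plan:
    - [[0.1,0.1,-0.1,0,1],[0.3,0.3,-0.2,0,1],[0.5,0.5,-0.2,0,1],[0.5,0.5,-0.2,0,1],[0.5,0.5,-0.2,0,1],[0.5,0.5,-0.2,0,1],[0.5,0.5,-0.2,0,1],[0.5,0.5,-0.2,0,1]]

```text
time: 16.85
tcp_pos: [626.2, 274.7, 187.9]
tool_rot: [-1.895, -2.505, 0.003]
ft_force: [-0.5, 0.3, -1.1]
finger_gap: 0.999
grasp_force: 0.0
```

Run:
```python
from h import *
s=r.get_state();w=cam('wrist','w10');a=cam('top','t10');b=cam('scene','s10');print(s['time'],s['tcp_pos'],s['ft_force'])
u=np.array([.2706,-.9627]);n=np.array([.9627,.2706]);h0=np.array([548.2,93.8])
cols=dict(green=((25,50,0),(90,255,110)),orange=((5,120,40),(17,255,210)),red=((0,150,60),(4,255,255)),yel=((18,120,80),(32,255,255)))
for nm,c,f in (('w',w,wplane),('t',a,onplane)):
    h=cv2.cvtColor(c['color'],cv2.COLOR_RGB2HSV)
    for k,(lo,hi) in cols.items():
        m=cv2.morphologyEx(cv2.inRange(h,lo,hi),cv2.MORPH_OPEN,np.ones((2,2)))
        for q in cv2.findContours(m,0,1)[0]:
            if cv2.contourArea(q)>(100 if nm=='w' else 25):
                x,y,ww,hh=cv2.boundingRect(q);p=f(c,x+ww/2-.5,y+hh/2-.5,13 if k=='yel' else 33)[:2]
                al=(p-h0)@u; la=(p-h0)@n
                if abs(al)<130 and abs(la)<60: print(nm,k,(x,y,ww,hh),'along',al.round(1),'lat',la.round(1))
```

```text
16.85 [626.23399333 274.72462256 187.89890812] [-0.51884292  0.33682865 -1.1464913 ]
w green (166, 274, 16, 31) along -14.7 lat 17.2
w yel (168, 303, 27, 26) along 44.3 lat 14.4
w yel (178, 262, 11, 31) along -20.7 lat 25.5
t green (363, 181, 21, 21) along -17.4 lat -2.5
t orange (390, 174, 20, 20) along 52.3 lat -1.6
t yel (365, 201, 15, 5) along -23.4 lat -30.2
t yel (386, 175, 22, 23) along 49.6 lat -4.6
```

From above, the green disc is round (21×21 px), in line with the orange cup to within 1 mm and 70 mm from it (72 mm expected). So it's upright and centred, and the robot is clear. Handing in.

```bash
python3 -c "
from bench import r
print(r.close_job())"
```

```text
the job is handed in; nothing more can be done
None
```

I handed the job in at about 17 s: the carrier was slid home against the end stop with the orange cup still upright, and the green cup is on the rear spot, upright and about 2 mm off centre by my measurement; no verdict came back.

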